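# Load a module into the test dock and lock it

## Robot

A 6-joint arm with a two-finger parallel gripper is mounted at the origin on the work surface. World frame = base frame: x ahead of the robot, y to its left, z up, the work surface at z = 0. Lengths are in m, angles in rad, forces in N, time in s.
With the tool pointing down it reaches from about 0.25 to 0.725 m from the base axis. Payload 4 kg.
Tool frame: the origin (TCP) lies midway between the tips of the shut fingers; the grasp point (between the pads) lies 19 mm behind it; z points along the fingers, x is the direction in which the jaws open and shut, and the axes are right-handed (so a half turn about z gives the same grasp; the last joint's range is limited). The gripper opens to 85 mm and grips with 20 to 120 N. Pads are 22 mm wide; open, the fingers measure 114 mm over their backs; the gripper's body (76 mm by 85 mm) begins 54 mm behind the grasp point. The pads swing forward as they close: fully open they stand 13 mm farther back than shut.
Start: joints at [-1.315, 0.241, 0.005, 1.335, 0, 1.571], TCP at [0.127, -0.484, 0.231] pointing down, gripper open.
Joint ranges: [-2.72, 2.72], [-1.05, 1.87], [-1.09, 1.28], [-1.99, 2.15], [-1.42, 1.44], [-3.14, 3.14]. Speed limits (rad/s): [2.79, 2.79, 3.14, 3.14, 3.14, 3.14].

## Interface

Orientations are given as a unit quaternion [x, y, z, w].
In Python, from workcell import bot, vision, ticket gives the robot as it stands.
- The arm moves only by the tool play_rows, never from a script. Its argument "deltas" is one flat list of numbers, 5 for each row, row after row: the opening, from 0 (shut) to 1 (fully open), then the shift along the tool's x, y, z in units of 60 mm (1.0 is 60 mm), then the turn about the tool's z in degrees. A call has 1 to 12 rows; each row shifts and turns the pose as measured when the row begins, along the tool's axes as they then stand; what a row does not reach is not made up. A row lasts 1/8 s, in which the tool goes at most 62.5 mm and 10.7 degrees, less where a joint would pass 70% of its speed; a pose out of reach is approached as far as the arm can. A call is refused whole if a number of a shift passes 1 or a number of a turn 10.7, either way. A call with a gripper value outside its range is refused whole. The fingers move at their own pace and stop on an object; the grip force is fixed at half the most. Time passes only in rows, so rows that do not move let the fingers close. It gives the time, the measured TCP pose, the force and the opening at its end, in the units of the state.
- bot.get_obs(): the state, without advancing time (a new reading comes with each control period).
- vision.camera(name): name is "scene" or "top" or "wrist"; returns a dict with "color" (420x560x3 uint8, blue, green, red), "intrinsics" (3x3 intrinsics, pixels), "k1" (the pictures are not rectified: a ray, as slopes to the right and down, at radius r is drawn at 1 + k1 r^2 times it, then the intrinsics apply), "rvec" (rotation vector, rad) and "tvec" (3), from world to camera coordinates, as OpenCV has them. Camera axes: x right, y down, z forward; pixel columns grow to the right and rows downward; lengths in m; the calibration is good to about 2 mm. A picture is of the moment at which its call begins. There is no depth.
- ticket.job_done(): hands the job in, once; it reports no verdict.
The state is a dict: "clock": time; "joint_pos": joint angles; "joint_vel": joint speeds; "tau": joint torques, N m; "eef_pos": TCP position; "tool_rot": TCP orientation; "ft_force": force on the tool from outside, world axes, zero at the start; "ft_torque": the same for the moment, N m; "grip_width": finger opening in m.
Only numpy, scipy, OpenCV 4.12 (cv2) and the standard library are available. Lean on these libraries where they do the work, as an engineer would, in place of code of your own. Each camera call takes 0.05 s, during which the arm holds its last target. There are 200 camera calls.

## Task

Slide the flat metal module, tongue end first, into the guide channel of the test dock and push it fully home against the stiff connector. Then swing the steel retainer bar fully shut behind it. Do not ram the module, and leave the tin, the screwdriver, the bottle and the steel rule where they are.

Things in the scene. Friction and masses are not known exactly. Their poses are not given: they have to be found in the camera images.
- module: Flat aluminium slab lying on the mat, 110 x 60 x 12 mm (x, y, z), 0.12-0.26 kg. Origin: centre of its underside; z up. +x points to its leading end, a black tongue 40 mm wide and 8 mm long (part of the 110 mm, as thick as the slab); the 102 mm behind it are 60 mm wide. Four dark lines mark the top near its plain tail end.
- module_tail (a point): Middle of the module's tail end face, 55 mm behind the origin, at half thickness (6 mm above the underside).
- dock: Fixed test dock: base 140 x 170 x 30 mm (x, y, z), origin at the centre of its underside; +x points from the mouth into the channel. Two black guides on the base, x -70 to +50 mm, form the channel; behind it a black housing, x 50 to 70, 60 mm high. An ear of the base (x -100 to -70, y 54 to 86, 30 mm high) carries the retainer's pin.
- dock_mouth (a point): Centre of the channel floor at its open front: dock x = -70, y = 0, z = 30 mm; axes as the dock's. The channel runs along x, 62 mm wide between its walls and 14 mm high under the lips; the lips reach 6 mm inwards over it from each side (50 mm open between them), their tops 54 mm above the bench.
- retainer (a joint): Angle (rad) of a flat steel bar, 10 mm wide, 31 to 39 mm above the bench, turning on an upright pin at dock x = -86, y = 70 mm; stays where left. 0 = shut: it lies across the mouth along dock -y, its end at y = 0, 3 mm behind the tail of a module that is home. Grows as it opens, clockwise from above: at 1.57 it points to dock -x; limit 2.5.
- retainer_knob (a point): Point on the axis of the upright black post on the retainer's free end, 62 mm from its pin: post 12 mm in diameter, from 39 to 85 mm above the bench. The point is 75 mm above the bench.
- tin: Bystander: round tin of brass wool, 66 mm in diameter, 38 mm high, standing to the right of the dock (its -y side). Origin: centre of the underside.
- driver: Bystander: screwdriver lying 115 mm to the right (-y) of the module, 170 mm long along its x. Origin near its middle, on the underside.
- flask: Bystander: round white plastic bottle, 72 mm in diameter, 150 mm high, standing at the far right. Origin: centre of the underside.
- dock_home (a point): Where the module's origin is when fully home: dock x = -23, y = 0, z = 30 mm; its tail face is then at dock x = -78, 8 mm out of the mouth. A white connector block in the channel, 40 mm wide, face at dock x = +20 mm, gives way only to a firm push (6 N plus friction), by 12 mm; there it stops and stays.
- rule: Bystander: flat steel rule, 200 x 30 x 3 mm, lying at the left. Origin: centre of the underside.
There are look-alikes about, which are no part of the job. Of the things that look like the module, the middle-sized one is meant.

How it is judged:
By the outcome, as a careful person would: the job done as asked, in the order asked, and still so for the second after the job is handed in, with the robot touching nothing.
It also fails if it takes over 69 s, if anything falls off the work surface, if the arm or the gripper's body presses on something with over 40 N, if the wrist force passes 120 N, or if a joint passes its speed limit or range.

## Working session

There is one attempt and no reset: what is moved stays moved. The work goes in short steps, Python scripts to look and compute and a tool call to move; the robot and the scene stay as the last step left them, time stands still between calls to the robot, and variables do not carry over. Pictures are saved under pics/ and viewed, about 8 in all and at most 12, crops included, and the job is handed in when it is done.

Besides the shell and the picture viewer there is one more tool, called after "Call:" in YAML: its name, and indented under it one key for each argument. play_rows: Moves the arm, as the interface text tells. Its arguments: {"type":"object","properties":{"deltas":{"type":"array"}},"required":["deltas"]}

```bash
mkdir -p pics; ls
cat > h.py <<'E'
import numpy as np, cv2
from scipy.spatial.transform import Rotation as R
from workcell import bot, vision, ticket
def cam(n,f=None):
    c=vision.camera(n)
    if f: cv2.imwrite('pics/'+f,c['color'])
    return c
def ray(c,p,z):
    K=np.array(c['intrinsics']);k=c['k1']
    x=np.array([(p[0]-K[0,2])/K[0,0],(p[1]-K[1,2])/K[1,1]]);u=x.copy()
    for _ in range(30): u=x/(1+k*(u@u))
    M=cv2.Rodrigues(np.array(c['rvec'],float))[0];t=np.array(c['tvec']).ravel()
    o=-M.T@t;d=M.T@np.array([u[0],u[1],1])
    return o+d*(z-o[2])/d[2]
def proj(c,P):
    K=np.array(c['intrinsics']);k=c['k1']
    M=cv2.Rodrigues(np.array(c['rvec'],float))[0];q=M@np.array(P)+np.array(c['tvec']).ravel()
    u=q[:2]/q[2];u=u*(1+k*(u@u));return np.array([K[0,0]*u[0]+K[0,2],K[1,1]*u[1]+K[1,2]])
E
python3 - <<'E'
from h import *
import pickle
d={n:cam(n,n+'0.png') for n in('top','scene')}
pickle.dump(d,open('c0.pkl','wb'))
o=bot.get_obs();print(o)
for n in d: print(n,d[n]['intrinsics'],d[n]['k1'],d[n]['rvec'],d[n]['tvec'])
E
```

```text
pics
{'clock': 0.1, 'joint_pos': array([-1.31501700e+00,  2.41350294e-01,  3.89164351e-03,  1.33517757e+00,
        1.95846419e-05,  1.57077193e+00]), 'joint_vel': array([-0.00020092, -0.00207708,  0.00372436, -0.00066436,  0.00014709,
       -0.00138552]), 'tau': array([-4.00878434e-04, -3.73137224e+01,  2.53010398e+01,  1.08626671e-02,
       -3.79704238e-05,  3.40625155e-07]), 'eef_pos': array([ 0.12636866, -0.48320851,  0.23050812]), 'tool_rot': array([ 7.91524475e-01, -6.11136776e-01, -7.22163602e-04, -5.69982991e-04]), 'ft_force': array([-1.06069474, -0.48457824, -0.54029054]), 'ft_torque': array([-0.05606893, -0.06522237, -0.03230612]), 'grip_width': 0.08526791728894353}
top [[391.35528156   0.         277.83164195]
 [  0.         391.35528156 214.51837079]
 [  0.           0.           1.        ]] 0.020826671401742984 [ 2.16133174 -2.06638204  0.212658  ] [-0.01629796  0.5529822   0.91187035]
scene [[390.77507304   0.         284.39491719]
 [  0.         390.77507304 205.69605558]
 [  0.           0.           1.        ]] -0.09605648626347088 [ 1.15773489  2.47676671 -0.83309141] [ 0.34688095 -0.27040755  1.27191581]
```

View pics/top0.png

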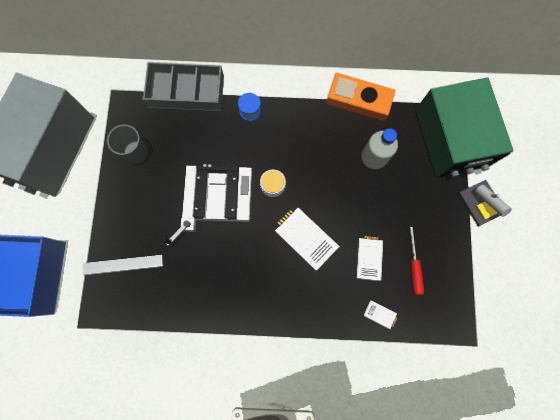

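View pics/scene0.png

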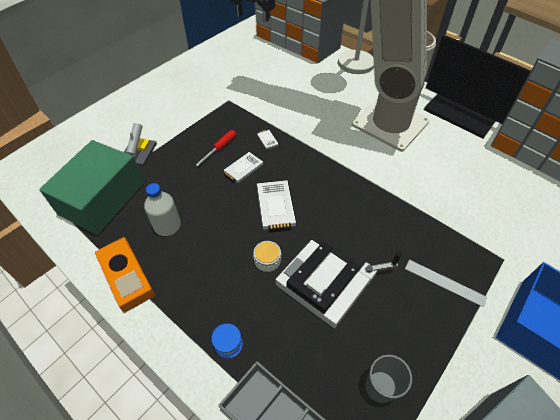

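Candidates for the module, top view: large slab (307,238), middle slab (370,258), small slab (380,315). The middle one also has the screwdriver about 115 mm to its right. I'll check it in one close crop together with the dock.

Run:
```python
from h import *
import pickle
d=pickle.load(open('c0.pkl','rb'));im=d['top']['color']
a=cv2.resize(im[225:300,335:435],None,fx=4,fy=4,interpolation=cv2.INTER_CUBIC)
b=cv2.resize(im[155:255,155:265],None,fx=4.0,fy=4.0,interpolation=cv2.INTER_CUBIC)
o=np.zeros((400,840,3),np.uint8);o[:300,:400]=a;o[:400,400:840]=b
cv2.imwrite('pics/crop0.png',cv2.resize(o,(798,380)))
m=((im.min(2)>130)*255).astype(np.uint8)
for c in cv2.findContours(m,0,2)[0]:
    if 150<cv2.contourArea(c)<6000:
        r=cv2.minAreaRect(c);b=cv2.boxPoints(r)
        w=[ray(d['top'],p,.012) for p in b]
        print(np.round(r[0]),np.round(np.linalg.norm(w[0]-w[1]),3),np.round(np.linalg.norm(w[1]-w[2]),3),[tuple(np.round(q[:2],4)) for q in w])
```

```text
(no output)
```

View pics/crop0.png

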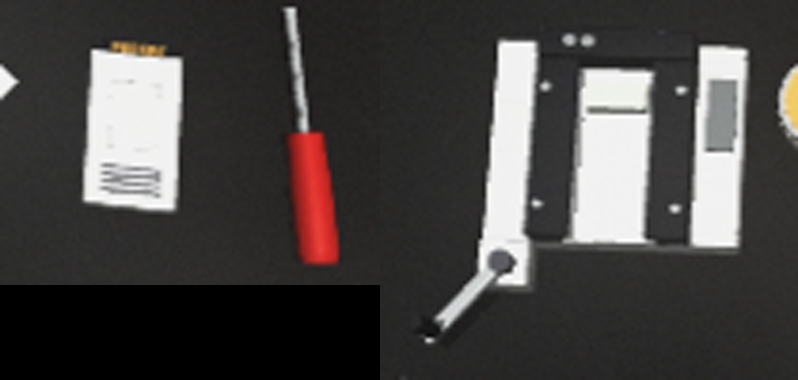

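The crop confirms the middle slab at (370,258): it has a tongue with gold contacts pointing up and four lines at its tail. The dock mouth faces the robot. The retainer is open at about 2.3 rad, with the knob at about (173,240). Next I'll measure positions.

Run:
```python
from h import *
import pickle
d=pickle.load(open('c0.pkl','rb'))
c=d['top'];im=c['color']
m=((im.min(2)>120)*255).astype(np.uint8)
for k in cv2.findContours(m,1,2)[0]:
    if 150<cv2.contourArea(k)<6000:
        r=cv2.minAreaRect(k);b=cv2.boxPoints(r)
        if not(160<r[0][0]<400 and 160<r[0][1]<340):continue
        for z in ([.012] if r[0][0]>260 else [.03]):
            w=[ray(c,p,z) for p in b]
            print(np.round(r[0]),np.round(np.linalg.norm(w[0]-w[1]),3),np.round(np.linalg.norm(w[1]-w[2]),3),[tuple(np.round(q[:2],4).tolist()) for q in w])
# guides' dark mask corners in the white base: outer base corners from approx contour
s=np.array([[500,40],[482,240],[740,247],[748,47],[545,86],[536,203],[681,90],[674,208],[500,262],[430,328]],float)
z=[.03,.03,.03,.03,.054,.054,.054,.054,.04,.085]
for p,zz in zip(s,z):
    q=((p-[380,0])/3.8+[155,155]) ; print(q,np.round(ray(c,q,zz),4))
```

```text
[380. 314.] 0.043 0.073 [(0.3195, -0.2098), (0.3578, -0.2291), (0.3283, -0.2955), (0.2906, -0.2759)]
[370. 259.] 0.104 0.062 [(0.4071, -0.1946), (0.5109, -0.2001), (0.5103, -0.2624), (0.4065, -0.2557)]
[307. 238.] 0.089 0.147 [(0.5213, 0.0143), (0.5873, -0.0452), (0.4863, -0.1517), (0.423, -0.0922)]
[214. 196.] 0.06 0.119 [(0.6595, 0.2075), (0.6623, 0.148), (0.5436, 0.1396), (0.5409, 0.1977)]
[273. 181.] 0.059 0.059 [(0.6497, 0.0676), (0.6943, 0.0289), (0.6534, -0.0139), (0.6096, 0.0249)]
[272. 182.] 0.066 0.068 [(0.6831, 0.0615), (0.6861, -0.0047), (0.6178, -0.0075), (0.6148, 0.0579)]
[244. 193.] 0.139 0.033 [(0.5422, 0.1137), (0.681, 0.1164), (0.6809, 0.0832), (0.5421, 0.0814)]
[188. 204.] 0.201 0.054 [(0.4826, 0.2762), (0.6816, 0.2525), (0.672, 0.1996), (0.4736, 0.2254)]
[186.57894737 165.52631579] [0.6778 0.2517 0.03  ]
[181.84210526 218.15789474] [0.5381 0.251  0.03  ]
[249.73684211 220.        ] [0.5411 0.0792 0.03  ]
[251.84210526 167.36842105] [0.6806 0.0819 0.03  ]
[198.42105263 177.63157895] [0.6394 0.213  0.054 ]
[196.05263158 208.42105263] [0.5598 0.2121 0.054 ]
[234.21052632 178.68421053] [0.6408 0.1227 0.054 ]
[232.36842105 209.73684211] [0.5606 0.1219 0.054 ]
[186.57894737 223.94736842] [0.5221 0.2353 0.04  ]
[168.15789474 241.31578947] [0.4711 0.2639 0.085 ]
```

```bash
cat >> h.py <<'E'
def yaw():
    x=R.from_quat(bot.get_obs()['tool_rot']).as_matrix()[:,0];return np.degrees(np.arctan2(x[1],x[0]))
def plan(P,yw,n,g=1.0):
    """rows to reach TCP P, tool-x yaw yw (deg) in n rows; tool straight down"""
    p=bot.get_obs()['eef_pos'];y0=yaw();dy=(yw-y0+180)%360-180
    s=(np.array(P)-p)/n
    out=[]
    for i in range(n):
        a=np.radians(y0+dy*i/n)
        out+= [g,round((s[0]*np.cos(a)+s[1]*np.sin(a))/.06,3),round((s[0]*np.sin(a)-s[1]*np.cos(a))/.06,3),round(-s[2]/.06,3),round(-dy/n,2)]
    print('yaw',round(y0,1),'p',p.round(4),'\n',out)
E
python3 - <<'E'
from h import *
plan([.4198,-.226,.13],86.6,16)
E
```

```text
yaw -75.3 p [ 0.1264 -0.4832  0.2305] 
 [1.0, np.float64(-0.182), np.float64(-0.364), np.float64(0.105), np.float64(-10.12), 1.0, np.float64(-0.115), np.float64(-0.39), np.float64(0.105), np.float64(-10.12), 1.0, np.float64(-0.045), np.float64(-0.404), np.float64(0.105), np.float64(-10.12), 1.0, np.float64(0.027), np.float64(-0.406), np.float64(0.105), np.float64(-10.12), 1.0, np.float64(0.098), np.float64(-0.395), np.float64(0.105), np.float64(-10.12), 1.0, np.float64(0.166), np.float64(-0.371), np.float64(0.105), np.float64(-10.12), 1.0, np.float64(0.228), np.float64(-0.336), np.float64(0.105), np.float64(-10.12), 1.0, np.float64(0.284), np.float64(-0.291), np.float64(0.105), np.float64(-10.12), 1.0, np.float64(0.33), np.float64(-0.237), np.float64(0.105), np.float64(-10.12), 1.0, np.float64(0.367), np.float64(-0.175), np.float64(0.105), np.float64(-10.12), 1.0, np.float64(0.392), np.float64(-0.108), np.float64(0.105), np.float64(-10.12), 1.0, np.float64(0.405), np.float64(-0.037), np.float64(0.105), np.float64(-10.12), 1.0, np.float64(0.405), np.float64(0.035), np.float64(0.105), np.float64(-10.12), 1.0, np.float64(0.393), np.float64(0.105), np.float64(0.105), np.float64(-10.12), 1.0, np.float64(0.368), np.float64(0.173), np.float64(0.105), np.float64(-10.12), 1.0, np.float64(0.332), np.float64(0.235), np.float64(0.105), np.float64(-10.12)]
```

Call:
play_rows:
  deltas: [1,-0.18,-0.36,0.1,-10.1,1,-0.12,-0.39,0.1,-10.1,1,-0.05,-0.4,0.1,-10.1,1,0.03,-0.4,0.1,-10.1,1,0.1,-0.4,0.1,-10.1,1,0.17,-0.37,0.1,-10.1,1,0.23,-0.34,0.1,-10.1,1,0.28,-0.29,0.1,-10.1]

```text
clock: 1.1
eef_pos: [0.2723, -0.3469, 0.1779]
tool_rot: [0.998, 0.069, -0.002, -0.004]
ft_force: [0.9, -0.3, 0.1]
grip_width: 0.085
```

```bash
sed -i 's/print(.yaw.,round/out=[float(v) for v in out];print("yaw",round/' h.py
python3 - <<'E'
from h import *
plan([.4198,-.226,.13],86.6,9)
E
```

```text
yaw 7.9 p [ 0.2723 -0.3469  0.1779] 
 [1.0, 0.301, -0.184, 0.089, -8.75, 1.0, 0.326, -0.136, 0.089, -8.75, 1.0, 0.343, -0.085, 0.089, -8.75, 1.0, 0.352, -0.032, 0.089, -8.75, 1.0, 0.352, 0.022, 0.089, -8.75, 1.0, 0.345, 0.075, 0.089, -8.75, 1.0, 0.33, 0.127, 0.089, -8.75, 1.0, 0.306, 0.175, 0.089, -8.75, 1.0, 0.276, 0.22, 0.089, -8.75]
```

Call:
play_rows:
  deltas: [1,0.3,-0.18,0.09,-8.8,1,0.33,-0.14,0.09,-8.8,1,0.34,-0.09,0.09,-8.8,1,0.35,-0.03,0.09,-8.8,1,0.35,0.02,0.09,-8.8,1,0.35,0.08,0.09,-8.8,1,0.33,0.13,0.09,-8.8,1,0.31,0.18,0.09,-8.8,1,0.28,0.22,0.09,-8.8,1,0,0,0,0]

```text
clock: 2.35
eef_pos: [0.419, -0.2134, 0.1236]
tool_rot: [0.708, 0.707, 0.001, -0.009]
ft_force: [0.3, -0.7, 0.8]
grip_width: 0.0854
```

Run:
```python
from h import *
c=cam('wrist','wrist1.png');im=c['color']
print(bot.get_obs()['eef_pos'],yaw(),bot.get_obs()['joint_pos'])
t=cam('top')
def find(c,zs,ctr):
    m=((c['color'].min(2)>120)*255).astype(np.uint8)
    for k in cv2.findContours(m,1,2)[0]:
        r=cv2.minAreaRect(k)
        if min(r[1])<10: continue
        w=np.array([ray(c,p,zs)[:2] for p in cv2.boxPoints(r)])
        e=[np.linalg.norm(w[0]-w[1]),np.linalg.norm(w[1]-w[2])]
        if abs(max(e)-.103)<.02 and abs(min(e)-.06)<.01: print(np.round(r[0]),np.round(e,4),w.round(4).tolist(),w.mean(0))
find(c,.012,0);find(t,.012,0)
```

```text
[ 0.41859565 -0.21383335  0.12380873] 89.81669314977226 [-0.47647891  0.27334678 -0.24522074  1.06959024  0.00650615 -0.47342165]
[259. 251.] [0.102  0.0591] [[0.5093, -0.2639], [0.4077, -0.2549], [0.4103, -0.1959], [0.5128, -0.1978]] [ 0.46000023 -0.22810949]
[214. 196.] [0.0607 0.1212] [[0.6651, 0.2113], [0.6679, 0.1507], [0.547, 0.1421], [0.5443, 0.2013]] [0.60605652 0.17632647]
[209.  84.] [0.104  0.0532] [[0.8702, 0.2408], [0.9742, 0.2414], [0.972, 0.1883], [0.868, 0.1886]] [0.92109974 0.21475822]
[186.  83.] [0.098  0.0517] [[0.8728, 0.3043], [0.9708, 0.306], [0.9686, 0.2543], [0.8707, 0.2535]] [0.92072087 0.27955577]
```

View pics/wrist1.png

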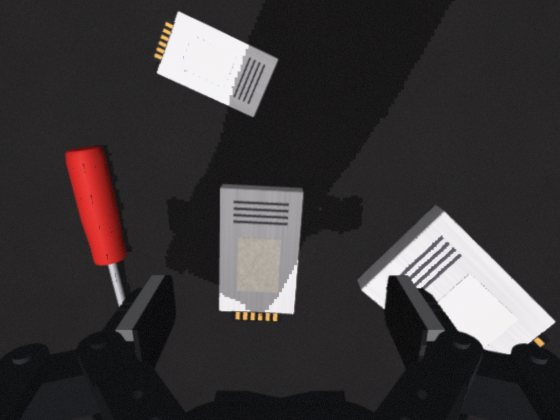

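```bash
sed -i 's/out=\[float/print("toolz",R.from_quat(bot.get_obs()["tool_rot"]).as_matrix()[:,2].round(4),"F",bot.get_obs()["ft_force"].round(1),"w",bot.get_obs()["grip_width"].round(4));out=[float/' h.py
python3 - <<'E'
from h import *
plan([.422,-.2261,.03],87,4)
E
```

```text
Traceback (most recent call last):
  File "h.py", line 29, in plan
    print("toolz",R.from_quat(bot.get_obs()["tool_rot"]).as_matrix()[:,2].round(4),"F",bot.get_obs()["ft_force"].round(1),"w",bot.get_obs()["grip_width"].round(4));out=[float(v) for v in out];print("yaw",round(y0,1),'p',p.round(4),'\n',out)
                                                                                                                              ^^^^^^^^^^^^^^^^^^^^^^^^^^^^^^^^^
AttributeError: 'float' object has no attribute 'round'
```

```bash
sed -i 's/\["grip_width"\].round(4)/["grip_width"]/' h.py
python3 - <<'E'
from h import *
plan([.422,-.2261,.03],87,4)
E
```

```text
toolz [-0.0121  0.0135 -0.9998] F [0.3 0.2 0.9] w 0.08528360265179534
yaw 89.8 p [ 0.4184 -0.2143  0.1241] 
 [1.0, -0.049, 0.015, 0.392, 0.69, 1.0, -0.049, 0.016, 0.392, 0.69, 1.0, -0.049, 0.016, 0.392, 0.69, 1.0, -0.049, 0.017, 0.392, 0.69]
```

Call:
play_rows:
  deltas: [1,-0.05,0.02,0.39,0.7,1,-0.05,0.02,0.39,0.7,1,-0.05,0.02,0.39,0.7,1,-0.05,0.02,0.3,0.7,1,0,0,0,0]

```text
clock: 3.08
eef_pos: [0.4198, -0.2294, 0.0351]
tool_rot: [0.731, 0.683, -0.0, -0.008]
ft_force: [0.1, 0.2, -0.3]
grip_width: 0.0854
```

Run:
```python
from h import *
plan([.422,-.2261,.0],87,3)
```

```text
toolz [-0.0105  0.011  -0.9999] F [ 0.1  0.2 -0.3] w 0.08541767706316686
yaw 86.1 p [ 0.4198 -0.2294  0.0351] 
 [1.0, 0.019, 0.011, 0.195, -0.3, 1.0, 0.019, 0.011, 0.195, -0.3, 1.0, 0.019, 0.011, 0.195, -0.3]
```

Call:
play_rows:
  deltas: [1,0.02,0.01,0.2,-0.3,1,0.02,0.01,0.2,-0.3,1,0.02,0.01,0.2,-0.3,1,0,0,0.04,0,0.6,0,0,0,0,0,0,0,0,0,0,0,0,0,0,0,0,0,0,0,0,0,0,0,0]

```text
clock: 4.2
eef_pos: [0.4226, -0.2263, -0.0032]
tool_rot: [0.726, 0.688, 0.0, -0.006]
ft_force: [-0.2, 0.2, -1.6]
grip_width: 0.0582
```

Run:
```python
from h import *
plan([.422,-.2261,.0],87,3)
```

```text
toolz [-0.0073  0.0091 -0.9999] F [-0.2  0.2 -1.6] w 0.058243059928342535
yaw 87.0 p [ 0.4226 -0.2263 -0.0032] 
 [1.0, 0.001, -0.003, -0.018, -0.01, 1.0, 0.001, -0.003, -0.018, -0.01, 1.0, 0.001, -0.003, -0.018, -0.01]
```

Call:
play_rows:
  deltas: [0,0,0,-0.1,0,0,0,0,-0.4,0,0,0,0,-0.6,0,0,0,0,-0.6,0,0,0,0,0,0]

```text
clock: 4.82
eef_pos: [0.4223, -0.2268, 0.1018]
tool_rot: [0.726, 0.688, -0.0, -0.007]
ft_force: [0.2, -0.8, -2.5]
grip_width: 0.0585
```

Run:
```python
from h import *
plan([.403,.1655,.1],90.85,12,0)
```

```text
toolz [-0.0101  0.0102 -0.9999] F [ 0.2 -0.8 -2.5] w 0.05848488050995974
yaw 87.0 p [ 0.4223 -0.2268  0.1018] 
 [0.0, 0.543, -0.056, 0.003, -0.32, 0.0, 0.543, -0.053, 0.003, -0.32, 0.0, 0.543, -0.05, 0.003, -0.32, 0.0, 0.544, -0.046, 0.003, -0.32, 0.0, 0.544, -0.043, 0.003, -0.32, 0.0, 0.544, -0.04, 0.003, -0.32, 0.0, 0.544, -0.037, 0.003, -0.32, 0.0, 0.544, -0.034, 0.003, -0.32, 0.0, 0.545, -0.031, 0.003, -0.32, 0.0, 0.545, -0.028, 0.003, -0.32, 0.0, 0.545, -0.025, 0.003, -0.32, 0.0, 0.545, -0.022, 0.003, -0.32]
```

Call:
play_rows:
  deltas: [0,0.3,-0.05,0,-0.3,0,0.54,-0.05,0,-0.3,0,0.54,-0.05,0,-0.3,0,0.54,-0.05,0,-0.3,0,0.54,-0.04,0,-0.3,0,0.54,-0.04,0,-0.3,0,0.54,-0.04,0,-0.3,0,0.54,-0.03,0,-0.3,0,0.54,-0.03,0,-0.3,0,0.54,-0.03,0,-0.3,0,0.5,-0.02,0,-0.3,0,0.3,-0.02,0,-0.3]

```text
clock: 6.32
eef_pos: [0.3826, 0.15, 0.0926]
tool_rot: [0.701, 0.713, -0.01, -0.021]
ft_force: [-0.2, 0.5, -2.7]
grip_width: 0.0579
```

Run:
```python
from h import *
plan([.403,.1655,.045],90.85,4,0)
```

```text
toolz [-0.0436  0.0151 -0.9989] F [-0.2  0.5 -2.7] w 0.05789978724264027
yaw 90.9 p [0.3826 0.15   0.0926] 
 [0.0, 0.063, 0.086, 0.199, 0.01, 0.0, 0.063, 0.086, 0.199, 0.01, 0.0, 0.063, 0.086, 0.199, 0.01, 0.0, 0.063, 0.086, 0.199, 0.01]
```

Call:
play_rows:
  deltas: [0,0,0,0,0,0,0,0,0,0]

```text
clock: 6.58
eef_pos: [0.3792, 0.1507, 0.0906]
tool_rot: [0.7, 0.714, -0.012, -0.022]
ft_force: [-0.0, 0.9, -1.7]
grip_width: 0.0583
```

Run:
```python
from h import *
plan([.403,.1655,.06],90.85,4,0)
```

```text
toolz [-0.0486  0.0132 -0.9987] F [-0.   0.9 -1.7] w 0.05828029853109236
yaw 91.1 p [0.3792 0.1507 0.0906] 
 [0.0, 0.06, 0.1, 0.128, 0.07, 0.0, 0.06, 0.1, 0.128, 0.07, 0.0, 0.06, 0.1, 0.128, 0.07, 0.0, 0.06, 0.1, 0.128, 0.07]
```

Call:
play_rows:
  deltas: [0,0.06,0.1,0,0,0,0.06,0.1,0,0,0,0.06,0.1,0,0,0,0.06,0.1,0,0]

```text
clock: 7.08
eef_pos: [0.4042, 0.1647, 0.0891]
tool_rot: [0.701, 0.713, -0.013, -0.022]
ft_force: [-0.1, -0.2, -2.1]
grip_width: 0.0583
```

Run:
```python
from h import *
plan([.403,.1655,.06],90.85,4,0)
```

```text
toolz [-0.0494  0.0128 -0.9987] F [-0.1 -0.2 -2.1] w 0.05831813900357129
yaw 90.9 p [0.4042 0.1647 0.0891] 
 [0.0, 0.004, -0.005, 0.121, 0.02, 0.0, 0.004, -0.005, 0.121, 0.02, 0.0, 0.004, -0.005, 0.121, 0.02, 0.0, 0.004, -0.005, 0.121, 0.02]
```

Call:
play_rows:
  deltas: [0,0,0,0.3,0,0,0,0,0.4,0,0,0,0,0.4,0,0,0,0,0.3,0,0,0,0,0.02,0,0,0,0,0,0]

```text
clock: 7.82
eef_pos: [0.4055, 0.1677, 0.0029]
tool_rot: [0.701, 0.712, -0.01, -0.021]
ft_force: [0.1, -0.3, -2.1]
grip_width: 0.0587
```

Run:
```python
from h import *
plan([.403,.1655,.0],90.85,1,0)
```

```text
toolz [-0.0439  0.015  -0.9989] F [ 0.1 -0.3 -2.1] w 0.05868803124187332
yaw 90.9 p [0.4055 0.1677 0.0029] 
 [0.0, -0.035, -0.042, 0.048, 0.01]
```

Call:
play_rows:
  deltas: [0,0,0,0.05,0,0,0,0,0.03,0,0,0,0,0,0,0.9,0,0,0,0,0.9,0,0,0,0,0.9,0,0,0,0]

```text
clock: 8.57
eef_pos: [0.4082, 0.1688, 0.0006]
tool_rot: [0.702, 0.712, -0.007, -0.019]
ft_force: [0.6, 0.7, -0.9]
grip_width: 0.0769
```

Run:
```python
from h import *
c=cam('top','top2.png')
plan([.403,.1655,-.003],90.85,2,.9)
im=c['color'];cv2.imwrite('pics/top2c.png',cv2.resize(im[150:300,130:290],None,fx=5,fy=4,interpolation=cv2.INTER_CUBIC))
```

```text
toolz [-0.0377  0.0174 -0.9991] F [-0.9  0.   0.2] w 0.07699570780330871
yaw 90.9 p [0.4082 0.1688 0.0006] 
 [0.9, -0.027, -0.044, 0.03, 0.0, 0.9, -0.027, -0.044, 0.03, 0.0]
```

View pics/top2c.png

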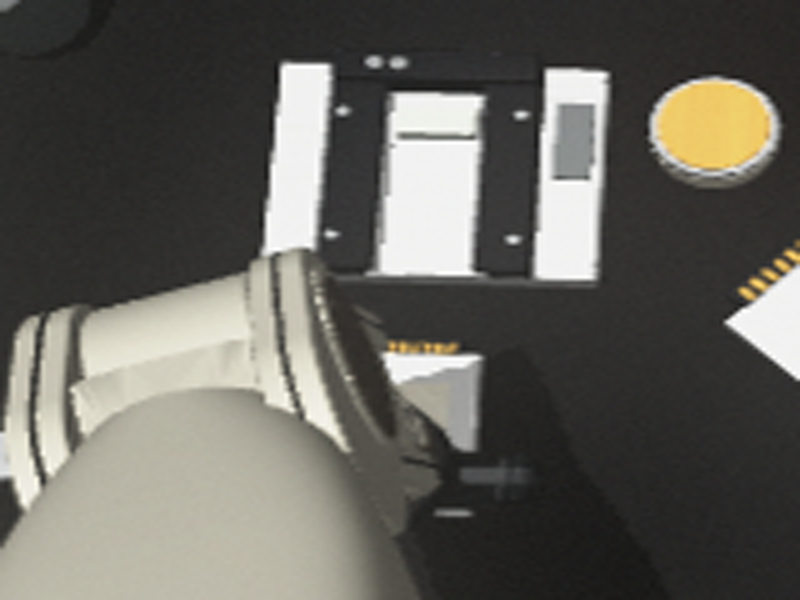

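Call:
play_rows:
  deltas: [0.9,0,0,0.05,0,0,0,0,0,0,0,0,0,0,0,0,0,0,0,0,0,0,0,0,0,0,0,0,0,0]

```text
clock: 9.38
eef_pos: [0.4083, 0.1688, -0.002]
tool_rot: [0.702, 0.712, -0.007, -0.019]
ft_force: [-0.2, -0.9, 1.5]
grip_width: 0.0584
```

Run:
```python
from h import *
plan([.403,.1655,.034],90.85,3,0)
c=cam('top');g=cv2.cvtColor(c['color'],6)
print(ray(c,(226,238.7),.012))
K=cv2.resize(c['color'][215:265,195:245],None,fx=12,fy=12,interpolation=cv2.INTER_CUBIC);cv2.imwrite('pics/k.png',K)
print(g[240:262:3,215:236])
```

```text
toolz [-0.0372  0.0172 -0.9992] F [-0.2 -0.9  1.5] w 0.0583986140386945
yaw 90.8 p [ 0.4083  0.1688 -0.002 ] 
 [0.0, -0.018, -0.03, -0.2, -0.0, 0.0, -0.018, -0.03, -0.2, -0.0, 0.0, -0.018, -0.03, -0.2, -0.0]
[0.49322245 0.13823784 0.012     ]
[[241 241 241 241 241 242 242 241 242 199 146  84  47  46  42  39  41  39
   38  38  40]
 [241 200 165 164 159 157 160 159 160 159 128  70  41  41  42  40  40  41
   41  37  41]
 [166 164 164 165 167 161 160 158 159 161 114  57  40  39  37  39  39  38
   37  39  37]
 [170 172 168 165 165 160 160 160 158 165 103  43  39  38  37  40  39  38
   35  38  36]
 [167 167 168 171 164 159 160 163 160 177 112  46  38  38  36  38  37  37
   35  36  35]
 [ 52  64 147 166 163 160 161 162 162 150  84  38  37  36  36  35  35  37
   38  38  35]
 [ 82  48  45  39 137 161 163 162 163 141  77  40  37  37  35  33  35  35
   36  34  35]
 [ 72  49  44  42  37  80 146 164 163 117  58  36  37  35  36  37  35  35
   35  34  32]]
```

Run:
```python
from h import *
import pickle
c=pickle.load(open('c0.pkl','rb'))['top'];g=cv2.cvtColor(c['color'],6).astype(float)
M=cv2.Rodrigues(np.array(c['rvec'],float))[0];print('cam',-M.T@np.array(c['tvec']).ravel())
for r in (185,190,195,200,205,210,214):
    x=np.arange(175,262);v=g[r,175:262]-140
    e=[x[i]+v[i]/(v[i]-v[i+1]) for i in range(len(v)-1) if v[i]*v[i+1]<0]
    print(r,[round(t,1) for t in e],'floorz.03:',[round(float(ray(c,(t,r),.03)[1]),4) for t in e],'z.054',[round(float(ray(c,(t,r),.054)[1]),4) for t in e], 'x',ray(c,(215,r),.03)[0].round(4))
for col in (190,244,248,210,215,220):
    y=np.arange(205,235);v=g[205:235,col]-140
    e=[y[i]+v[i]/(v[i]-v[i+1]) for i in range(len(v)-1) if v[i]*v[i+1]<0]
    print(col,[ray(c,(col,t),.03)[:2].round(4).tolist() for t in e])
c=cam('top');g=cv2.cvtColor(c['color'],6).astype(float)
for r in (241,245,250,255,260):
    v=g[r,220:232]-100;i=np.where(v>0)[0][-1];t=220+i+v[i]/(v[i]-v[i+1]);print(r,ray(c,(t,r),.012).round(4))
```

```text
cam [0.35901291 0.00268202 1.00432316]
185 [np.float64(184.5), np.float64(194.7), np.float64(225.8), np.float64(237.6), np.float64(247.2), np.float64(248.1), np.float64(250.3), np.float64(259.9)] floorz.03: [0.2524, 0.2261, 0.1461, 0.116, 0.091, 0.0888, 0.0831, 0.0585] z.054 [0.2463, 0.2206, 0.1426, 0.1132, 0.0888, 0.0867, 0.0811, 0.0571] x 0.6288
190 [np.float64(183.8), np.float64(194.2), np.float64(206.8), np.float64(225.6), np.float64(237.5), np.float64(247.3), np.float64(248.1), np.float64(250.2)] floorz.03: [0.253, 0.2263, 0.194, 0.1459, 0.1152, 0.09, 0.088, 0.0826] z.054 [0.2468, 0.2208, 0.1893, 0.1424, 0.1124, 0.0878, 0.0859, 0.0807] x 0.6155
195 [np.float64(183.5), np.float64(194.0), np.float64(206.2), np.float64(225.3), np.float64(237.4), np.float64(250.1)] floorz.03: [0.2525, 0.2255, 0.1944, 0.1455, 0.1145, 0.0821] z.054 [0.2464, 0.22, 0.1897, 0.142, 0.1118, 0.0802] x 0.6023
200 [np.float64(182.8), np.float64(193.5), np.float64(205.9), np.float64(224.9), np.float64(237.3), np.float64(249.6)] floorz.03: [0.253, 0.2258, 0.1941, 0.1458, 0.1141, 0.0826] z.054 [0.2468, 0.2203, 0
[... 400 characters left out ...]
np.float64(249.3)] floorz.03: [0.2515, 0.2254, 0.1453, 0.1276, 0.1229, 0.1145, 0.0819] z.054 [0.2454, 0.2199, 0.1418, 0.1246, 0.1199, 0.1117, 0.08] x 0.563
214 [np.float64(181.8), np.float64(192.5), np.float64(204.9), np.float64(224.2), np.float64(236.3), np.float64(249.2)] floorz.03: [0.2522, 0.2252, 0.1936, 0.1449, 0.1142, 0.0815] z.054 [0.2461, 0.2197, 0.1889, 0.1414, 0.1114, 0.0795] x 0.5526
190 [[0.527, 0.2294], [0.5234, 0.2291], [0.5095, 0.2278]]
244 [[0.5413, 0.0937]]
248 [[0.542, 0.0836]]
210 [[0.54, 0.1799]]
215 [[0.5408, 0.1672]]
220 [[0.5411, 0.1546]]
241 [0.4873 0.1386 0.012 ]
245 [0.477 0.139 0.012]
250 [0.4643 0.1386 0.012 ]
255 [0.4516 0.1384 0.012 ]
260 [0.4389 0.1386 0.012 ]
```

Call:
play_rows:
  deltas: [0,-0.01,0,-0.17,-0.25,0,-0.01,0,-0.17,-0.25,0,-0.01,0,-0.17,0,0,0,0,0,0]

```text
clock: 9.98
eef_pos: [0.409, 0.1661, 0.0303]
tool_rot: [0.698, 0.716, -0.007, -0.02]
ft_force: [0.6, 0.2, -2.2]
grip_width: 0.0584
```

```bash
cat >> h.py <<'E'
def edge(z,rows=(236,240,245,250,255)):
    c=cam('top');g=cv2.cvtColor(c['color'],6).astype(float)
    for r in rows:
        v=g[r,218:232]-100;i=np.where(v>0)[0]
        if len(i): i=i[-1];t=218+i+v[i]/(v[i]-v[min(i+1,13)]);print(r,ray(c,(t,r),z).round(4))
E
python3 - <<'E'
from h import *
plan([.43,.1667,.029],90.7,3,0); edge(.043)
E
```

```text
toolz [-0.0383  0.0168 -0.9991] F [ 0.6  0.2 -2.2] w 0.058429159220509036
yaw 91.4 p [0.409  0.1661 0.0303] 
 [0.0, 0.0, 0.117, 0.007, 0.23, 0.0, 0.001, 0.117, 0.007, 0.23, 0.0, 0.001, 0.117, 0.007, 0.23]
236 [0.4957 0.1364 0.043 ]
240 [0.4857 0.137  0.043 ]
245 [0.4732 0.137  0.043 ]
250 [0.4609 0.1365 0.043 ]
255 [0.4486 0.1356 0.043 ]
```

Call:
play_rows:
  deltas: [0,0,0.14,0.005,0.1,0,0,0.14,0.005,0.1,0,0,0.14,0.005,0.1,0,0,0.14,0,0.1,0,0,0,0,0]

```text
clock: 10.65
eef_pos: [0.4447, 0.1666, 0.0265]
tool_rot: [0.701, 0.713, -0.008, -0.02]
ft_force: [-0.5, -0.1, -2.4]
grip_width: 0.058
```

Run:
```python
from h import *
plan([.47,.1667,.029],90.7,3,0); edge(.043,(224,228,232,236,240,244))
c=cam('scene','s3.png');p=proj(c,[.5405,.1667,.035]).astype(int);print(p)
cv2.imwrite('pics/s3c.png',cv2.resize(c['color'][p[1]-50:p[1]+50,p[0]-65:p[0]+65],None,fx=6,fy=6,interpolation=cv2.INTER_CUBIC))
```

```text
toolz [-0.0401  0.016  -0.9991] F [-0.5 -0.1 -2.4] w 0.057970775076402276
yaw 90.9 p [0.4447 0.1666 0.0265] 
 [0.0, -0.002, 0.141, -0.014, 0.08, 0.0, -0.002, 0.141, -0.014, 0.08, 0.0, -0.002, 0.141, -0.014, 0.08]
224 [0.5259 0.1353 0.043 ]
228 [0.5158 0.1356 0.043 ]
232 [0.5057 0.136  0.043 ]
236 [0.4957 0.1362 0.043 ]
240 [0.4857 0.136  0.043 ]
244 [0.4758 0.1351 0.043 ]
[339 256]
```

View pics/s3c.png

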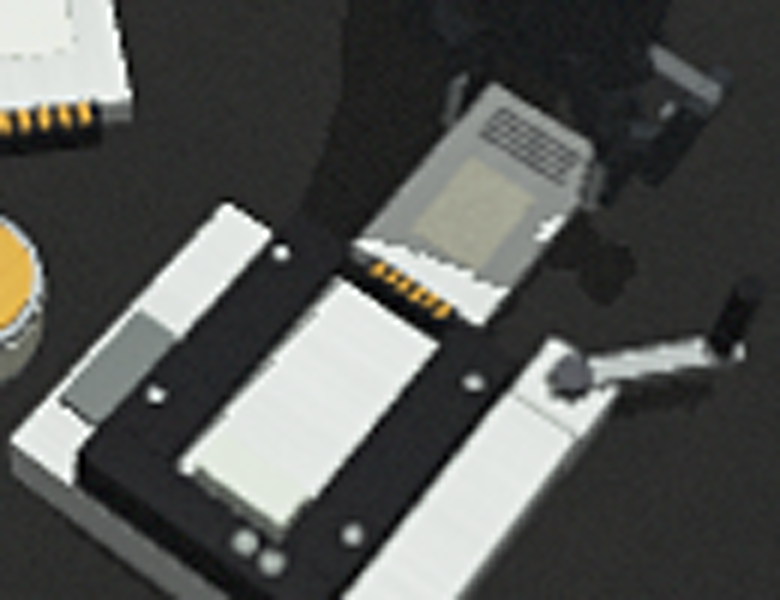

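Call:
play_rows:
  deltas: [0,0.015,0,-0.05,0,0,0,0.06,-0.003,0,0,0,0.06,-0.003,0,0,0,0,0,0]

```text
clock: 11.25
eef_pos: [0.4507, 0.1675, 0.0299]
tool_rot: [0.701, 0.713, -0.009, -0.02]
ft_force: [0.2, -0.6, -2.6]
grip_width: 0.0585
```

Run:
```python
from h import *
plan([.47,.1667,.029],90.7,3,0)
c=cam('top');g=cv2.cvtColor(c['color'],6).astype(float)
print(g[214:240:2,218:232].astype(int))
for r in range(219,240,2):
    v=g[r,214:232];hi=np.median(v[v>100][-5:-1]) if (v>100).sum()>5 else 160;v=v-(hi+38)/2;i=np.where(v>0)[0]
    if len(i): i=i[-1];t=214+i+v[i]/(v[i]-v[min(i+1,17)]);print(r,ray(c,(t,r),.043).round(4))
```

```text
toolz [-0.0415  0.0157 -0.999 ] F [ 0.2 -0.6 -2.6] w 0.05851397401972276
yaw 91.0 p [0.4507 0.1675 0.0299] 
 [0.0, -0.006, 0.107, 0.005, 0.09, 0.0, -0.006, 0.107, 0.005, 0.09, 0.0, -0.006, 0.107, 0.005, 0.09]
[[242 242 242 242 242 242 161  59  59  56  58  60  60  58]
 [159 158 159 158 229 226 128  58  58  57  58  59  59  57]
 [141 153 144  85  59 222 219 155 128  77  41  40  43  40]
 [241 241 241 241 241 241 241 227 147  93  91  91  93  91]
 [241 242 242 241 200 163 159 144  88  48  46  52  52  45]
 [160 159 159 158 160 160 160 135  79  45  43  44  45  42]
 [160 160 159 160 158 161 160 121  67  44  44  41  42  43]
 [168 166 161 160 160 159 162 112  58  43  42  42  42  43]
 [166 162 160 160 160 160 166 113  53  42  43  42  42  42]
 [168 165 160 160 159 160 167 105  47  42  43  43  41  42]
 [173 163 160 162 162 160 178 119  52  40  43  40  41  40]
 [ 84 146 163 164 164 162 169 110  48  39  44  44  39  40]
 [ 44  78 145 163 163 164 145  85  43  41  42  40  40  40]]
219 [0.5388 0.1329 0.043 ]
221 [0.5334 0.1395 0.043 ]
223 [0.5284 0.1376 0.043 ]
225 [0.5233 0.1375 0.043 ]
227 [0.5182 0.1378 0.043 ]
229 [0.5132 0.1374 0.043 ]
231 [0.5082 0.1376 0.043 ]
233 [0.5032 0.137  0.043 ]
235 [0.4982 0.1367 0.043 ]
237 [0.4931 0.1372 0.043 ]
239 [0.4881 0.137  0.043 ]
```

Call:
play_rows:
  deltas: [0,-0.01,0.05,0.008,0,0,0,0.06,-0.002,0,0,0,0.08,-0.003,0,0,0,0.08,-0.003,0]

```text
clock: 11.8
eef_pos: [0.4673, 0.167, 0.029]
tool_rot: [0.701, 0.713, -0.009, -0.02]
ft_force: [-0.2, -0.2, -1.5]
grip_width: 0.0583
```

Run:
```python
from h import *
plan([.524,.1667,.029],90.7,10,0);print(bot.get_obs()['ft_torque'])
```

```text
toolz [-0.0424  0.0153 -0.999 ] F [-0.2 -0.2 -1.5] w 0.058306104927206254
yaw 91.0 p [0.4673 0.167  0.029 ] 
 [0.0, -0.002, 0.095, 0.0, 0.03, 0.0, -0.002, 0.095, 0.0, 0.03, 0.0, -0.002, 0.095, 0.0, 0.03, 0.0, -0.002, 0.095, 0.0, 0.03, 0.0, -0.002, 0.095, 0.0, 0.03, 0.0, -0.002, 0.095, 0.0, 0.03, 0.0, -0.002, 0.095, 0.0, 0.03, 0.0, -0.002, 0.095, 0.0, 0.03, 0.0, -0.002, 0.095, 0.0, 0.03, 0.0, -0.002, 0.095, 0.0, 0.03]
[0.01446571 0.03778484 0.00827102]
```

Call:
play_rows:
  deltas: [0,0,0.08,-0.004,0,0,0,0.08,-0.004,0,0,0,0.08,-0.004,0,0,0,0.08,-0.004,0]

```text
clock: 12.3
eef_pos: [0.4881, 0.1674, 0.0291]
tool_rot: [0.701, 0.713, -0.009, -0.02]
ft_force: [0.6, -1.0, -2.1]
grip_width: 0.058
```

Call:
play_rows:
  deltas: [0,0,0.08,-0.004,0,0,0,0.08,-0.004,0,0,0,0.08,-0.004,0]

```text
clock: 12.68
eef_pos: [0.5035, 0.1676, 0.0291]
tool_rot: [0.701, 0.713, -0.009, -0.021]
ft_force: [0.3, 0.1, -1.4]
grip_width: 0.058
```

Call:
play_rows:
  deltas: [0,0,0.08,-0.004,0,0,0,0.08,-0.004,0,0,0,0.07,-0.004,0,0,0,0.05,-0.002,0]

```text
clock: 13.18
eef_pos: [0.5216, 0.1679, 0.0292]
tool_rot: [0.701, 0.713, -0.009, -0.021]
ft_force: [-0.3, 0.1, -1.7]
grip_width: 0.0581
```

Call:
play_rows:
  deltas: [0,0,0,0,0,0.85,0,0,0,0,0.85,0,0,0,0,0.85,0,0,0,0]

```text
clock: 13.68
eef_pos: [0.5224, 0.1682, 0.03]
tool_rot: [0.701, 0.713, -0.009, -0.02]
ft_force: [-0.6, -0.1, 0.5]
grip_width: 0.0725
```

Call:
play_rows:
  deltas: [0.85,0,-0.12,0,0,0.85,0,-0.14,0,0,0.85,-0.01,-0.14,0,0,0.85,-0.01,-0.14,0,0,0.85,0,-0.14,0,0,0.85,0,-0.14,0,0,0,0,0,0,0,0,0,0,0,0,0,0,0,0,0,0,0,0,0,0,0,0,0,0,0]

```text
clock: 15.05
eef_pos: [0.4699, 0.1661, 0.0326]
tool_rot: [0.701, 0.713, -0.008, -0.02]
ft_force: [0.6, 0.1, 0.2]
grip_width: 0.0
```

Run:
```python
from h import *
plan([.48,.1667,.035],90.7,2,0)
c=cam('scene','s4.png');p=proj(c,[.5205,.1667,.035]).astype(int);print(p)
cv2.imwrite('pics/s4c.png',cv2.resize(c['color'][p[1]-50:p[1]+50,p[0]-65:p[0]+65],None,fx=6,fy=6,interpolation=cv2.INTER_CUBIC))
```

```text
toolz [-0.0398  0.0162 -0.9991] F [0.6 0.1 0.2] w 1.0999303747541707e-05
yaw 91.0 p [0.4699 0.1661 0.0326] 
 [0.0, 0.004, 0.084, -0.02, 0.15, 0.0, 0.004, 0.084, -0.02, 0.15]
[344 251]
```

View pics/s4c.png

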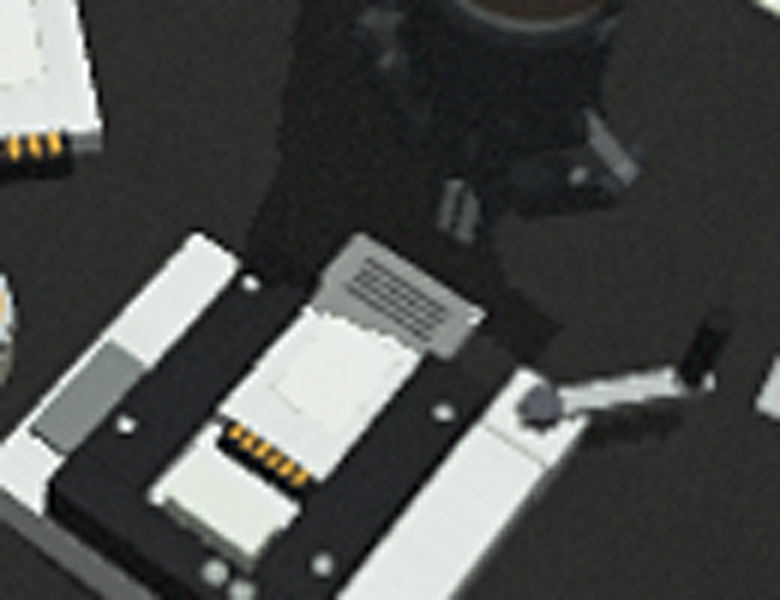

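Call:
play_rows:
  deltas: [0,0,0.1,-0.01,0,0,0.01,0.1,-0.01,0,0,0,0.08,-0.004,0,0,0,0.06,-0.003,0,0,0,0.06,-0.003,0]

```text
clock: 15.72
eef_pos: [0.4959, 0.1671, 0.0334]
tool_rot: [0.701, 0.713, -0.008, -0.02]
ft_force: [-1.5, -1.3, 0.2]
grip_width: 0.0
```

Call:
play_rows:
  deltas: [0,0,0.06,-0.003,0,0,0,0.06,-0.003,0,0,0,0.05,-0.002,0]

```text
clock: 16.1
eef_pos: [0.5042, 0.1671, 0.0332]
tool_rot: [0.701, 0.713, -0.01, -0.021]
ft_force: [-3.3, -0.1, 2.5]
grip_width: 0.0003
```

Call:
play_rows:
  deltas: [0,0,0.05,-0.002,0,0,0,0.05,-0.002,0]

```text
clock: 16.35
eef_pos: [0.5103, 0.1672, 0.0332]
tool_rot: [0.701, 0.713, -0.01, -0.022]
ft_force: [-2.3, 0.6, 2.5]
grip_width: 0.0
```

Call:
play_rows:
  deltas: [0,0,0.04,-0.002,0,0,0,0.04,-0.002,0]

```text
clock: 16.6
eef_pos: [0.5105, 0.1672, 0.0331]
tool_rot: [0.7, 0.713, -0.013, -0.025]
ft_force: [-9.1, -0.5, 8.4]
grip_width: -0.0
```

Call:
play_rows:
  deltas: [0,0,0.04,-0.002,0,0,0,0.04,-0.002,0]

```text
clock: 16.85
eef_pos: [0.5104, 0.1672, 0.0333]
tool_rot: [0.7, 0.714, -0.017, -0.029]
ft_force: [-8.7, -0.0, 7.7]
grip_width: -0.0001
```

Call:
play_rows:
  deltas: [0,0,0.1,0,0]

```text
clock: 16.98
eef_pos: [0.5105, 0.1672, 0.033]
tool_rot: [0.699, 0.714, -0.021, -0.033]
ft_force: [-19.6, -0.1, 17.0]
grip_width: 0.0003
```

Run:
```python
from h import *
plan([.5215,.1667,.033],90.7,2,0)
```

```text
toolz [-0.0764  0.0162 -0.9969] F [-19.6  -0.1  17. ] w 0.0002566818688036613
yaw 91.1 p [0.5105 0.1672 0.033 ] 
 [0.0, -0.006, 0.091, -0.0, 0.21, 0.0, -0.005, 0.091, -0.0, 0.21]
```

Call:
play_rows:
  deltas: [0,0,0.1,-0.07,0]

```text
clock: 17.1
eef_pos: [0.5132, 0.167, 0.0356]
tool_rot: [0.699, 0.714, -0.024, -0.035]
ft_force: [-6.6, -0.6, -1.7]
grip_width: 0.0001
```

Run:
```python
from h import *
plan([.5215,.1667,.033],90.7,2,0)
```

```text
toolz [-0.0839  0.0155 -0.9964] F [-6.6 -0.6 -1.7] w 5.67327256611451e-05
yaw 91.2 p [0.5132 0.167  0.0356] 
 [0.0, -0.004, 0.069, 0.022, 0.23, 0.0, -0.004, 0.069, 0.022, 0.23]
```

Call:
play_rows:
  deltas: [0,0,0.1,-0.02,0]

```text
clock: 17.23
eef_pos: [0.5163, 0.1669, 0.0352]
tool_rot: [0.699, 0.714, -0.026, -0.038]
ft_force: [-6.4, 0.6, -1.5]
grip_width: -0.0002
```

Call:
play_rows:
  deltas: [0,0,0.1,-0.03,0]

```text
clock: 17.35
eef_pos: [0.5196, 0.1669, 0.035]
tool_rot: [0.699, 0.714, -0.029, -0.04]
ft_force: [-5.7, 1.2, -1.0]
grip_width: -0.0
```

Call:
play_rows:
  deltas: [0,0,0.09,-0.03,0]

```text
clock: 17.48
eef_pos: [0.5222, 0.1668, 0.0349]
tool_rot: [0.698, 0.714, -0.031, -0.042]
ft_force: [-10.6, 1.4, -0.1]
grip_width: -0.0
```

Call:
play_rows:
  deltas: [0,0,0.09,-0.03,0]

```text
clock: 17.6
eef_pos: [0.5222, 0.1667, 0.0341]
tool_rot: [0.698, 0.714, -0.036, -0.046]
ft_force: [-12.9, 1.6, -1.2]
grip_width: -0.0004
```

Call:
play_rows:
  deltas: [0,0,0.14,-0.06,0]

```text
clock: 17.73
eef_pos: [0.5222, 0.1665, 0.0339]
tool_rot: [0.697, 0.714, -0.043, -0.053]
ft_force: [-19.5, 2.1, 2.1]
grip_width: 0.0001
```

Call:
play_rows:
  deltas: [0,0,-0.1,0.01,0,0,0,-0.15,0.01,0,0,0,-0.2,0.01,0,0,0,-0.2,0.01,0]

```text
clock: 18.23
eef_pos: [0.4844, 0.1657, 0.0363]
tool_rot: [0.697, 0.714, -0.041, -0.051]
ft_force: [-0.4, 0.4, 0.2]
grip_width: -0.0001
```

Run:
```python
from h import *
plan([.46,.1667,.06],90.7,2,0)
c=cam('scene','s5.png');p=proj(c,[.5205,.1667,.035]).astype(int)
cv2.imwrite('pics/s5c.png',cv2.resize(c['color'][p[1]-50:p[1]+50,p[0]-65:p[0]+65],None,fx=6,fy=6,interpolation=cv2.INTER_CUBIC))
g=cv2.cvtColor(c['color'],6).astype(float)
def prof(a,b,n=120): # grey profile along 3D segment
    q=[proj(c,a+(b-a)*t) for t in np.linspace(0,1,n)];return [int(cv2.getRectSubPix(g.astype(np.float32),(1,1),tuple(map(float,x)))[0,0]) for x in q]
ux=np.array([np.cos(.0122),np.sin(.0122),0]);m=np.array([.5405,.1667,.042])
for s in(-.015,0,.015):
    o=m+np.array([0,s,0]);print(s,[(round((-30+t*30/120*1)),v) for t,v in zip(range(0,120,4),prof(o-.03*ux,o,120)[::4])])
```

```text
toolz [-0.1291  0.0128 -0.9915] F [-0.4  0.4  0.2] w -8.207306720084203e-05
yaw 91.3 p [0.4844 0.1657 0.0363] 
 [0.0, 0.013, -0.204, -0.197, 0.28, 0.0, 0.012, -0.204, -0.197, 0.28]
-0.015 [(-30, 28), (-29, 26), (-28, 25), (-27, 27), (-26, 28), (-25, 28), (-24, 27), (-23, 27), (-22, 30), (-21, 32), (-20, 32), (-19, 32), (-18, 31), (-17, 30), (-16, 30), (-15, 29), (-14, 29), (-13, 27), (-12, 23), (-11, 19), (-10, 36), (-9, 82), (-8, 118), (-7, 144), (-6, 149), (-5, 148), (-4, 147), (-3, 144), (-2, 129), (-1, 110)]
0 [(-30, 28), (-29, 29), (-28, 29), (-27, 27), (-26, 27), (-25, 29), (-24, 30), (-23, 31), (-22, 31), (-21, 30), (-20, 30), (-19, 31), (-18, 31), (-17, 30), (-16, 29), (-15, 28), (-14, 26), (-13, 24), (-12, 23), (-11, 39), (-10, 65), (-9, 97), (-8, 122), (-7, 136), (-6, 142), (-5, 144), (-4, 142), (-3, 135), (-2, 123), (-1, 108)]
0.015 [(-30, 31), (-29, 32), (-28, 32), (-27, 31), (-26, 30), (-25, 29), (-24, 29), (-23, 30), (-22, 32), (-21, 33), (-20, 32), (-19, 31), (-18, 32), (-17, 32), (-16, 31), (-15, 28), (-14, 25), (-13, 23), (-12, 29), (-11, 41), (-10, 62), (-9, 93), (-8, 121), (-7, 140), (-6, 144), (-5, 145), (-4, 143), (-3, 135), (-2, 119), (-1, 100)]
```

View pics/s5c.png

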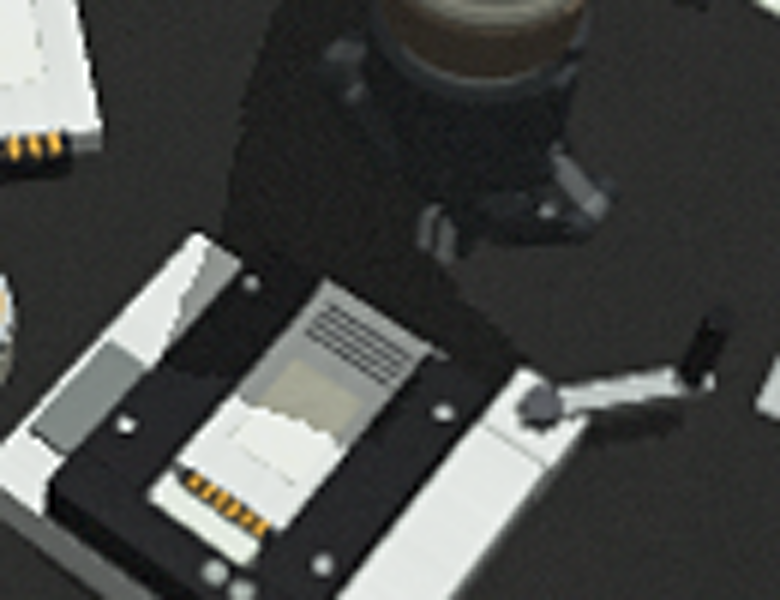

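Run:
```python
from h import *
import pickle
c=cam('scene');p=proj(c,[.5205,.1667,.035]).astype(int)
print(ray(c,p-[65,50]+np.array([718,316])/6,.085), ray(c,p-[65,50]+np.array([692,380])/6,.039))
d=pickle.load(open('c0.pkl','rb'))['top']
print(proj(d,[.4711,.2639,.085]))
plan([.475,.166,.12],91.3,4,0)
```

```text
[0.47537392 0.27755869 0.085     ] [0.47627391 0.27935544 0.039     ]
[168.16404107 241.30993068]
toolz [-0.1309  0.0123 -0.9913] F [-0.   0.1  0.4] w -0.0003353173990944579
yaw 91.3 p [0.4833 0.1656 0.0364] 
 [0.0, 0.002, -0.035, -0.348, -0.0, 0.0, 0.002, -0.035, -0.348, -0.0, 0.0, 0.002, -0.035, -0.348, -0.0, 0.0, 0.002, -0.035, -0.348, -0.0]
```

Call:
play_rows:
  deltas: [0,0,-0.15,-0.3,0,0,0,-0.12,-0.4,0,0,0,-0.1,-0.4,0,0,0.2,0,-0.2,0,0,0.4,0,0,0,0,0.4,0,0,0,0,0.4,0,0,0,0,0.4,0,0,0,0,0,0,0,0]

```text
clock: 19.45
eef_pos: [0.4714, 0.2798, 0.1292]
tool_rot: [0.697, 0.714, -0.036, -0.049]
ft_force: [-0.2, 0.4, -0.7]
grip_width: -0.0002
```

Run:
```python
from h import *
plan([.468,.298,.12],91,2,0)
```

```text
toolz [-0.1199  0.0179 -0.9926] F [-0.2  0.4 -0.7] w -0.0001785223509601401
yaw 91.3 p [0.4714 0.2798 0.1292] 
 [0.0, 0.152, -0.025, 0.077, 0.15, 0.0, 0.152, -0.025, 0.077, 0.15]
```

Call:
play_rows:
  deltas: [0,0.27,0,0,0,0,0.27,0.02,0,0,0,0,-0.02,0.4,0,0,0,-0.02,0.4,0,0,0,-0.02,0.3,0,0,0,0,0,0]

```text
clock: 20.2
eef_pos: [0.4613, 0.3182, 0.0639]
tool_rot: [0.698, 0.714, -0.034, -0.049]
ft_force: [-0.2, 0.1, -0.1]
grip_width: 0.0003
```

Run:
```python
from h import *
plan([.475,.3,.057],91,2,0)
c=cam('scene','s6.png');p=proj(c,[.48,.27,.06]).astype(int)
cv2.imwrite('pics/s6c.png',cv2.resize(c['color'][p[1]-50:p[1]+50,p[0]-65:p[0]+65],None,fx=6,fy=6,interpolation=cv2.INTER_CUBIC))
```

```text
toolz [-0.1179  0.0197 -0.9928] F [-0.2  0.1 -0.1] w 0.00025887233812986596
yaw 91.3 p [0.4613 0.3182 0.0639] 
 [0.0, -0.154, 0.111, 0.057, 0.13, 0.0, -0.154, 0.111, 0.057, 0.13]
```

View pics/s6c.png

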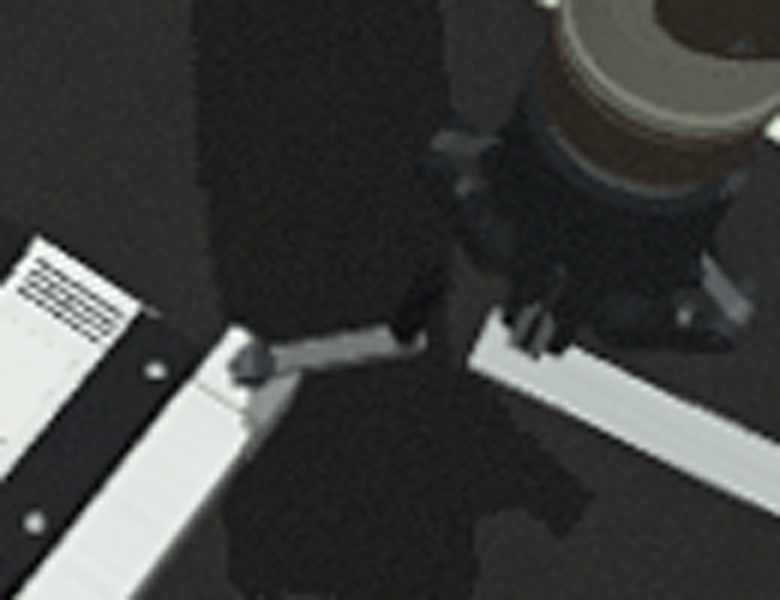

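Call:
play_rows:
  deltas: [0,-0.15,0.12,0.06,0,0,-0.15,0.05,0.02,0,0,-0.12,-0.08,0,0,0,-0.12,-0.08,0,0]

```text
clock: 20.75
eef_pos: [0.4652, 0.286, 0.0611]
tool_rot: [0.698, 0.714, -0.031, -0.049]
ft_force: [-1.2, 2.0, -0.8]
grip_width: -0.0004
```

Call:
play_rows:
  deltas: [0,-0.15,-0.04,0,0,0,-0.15,-0.02,0,0]

```text
clock: 21.0
eef_pos: [0.4606, 0.267, 0.0614]
tool_rot: [0.698, 0.714, -0.031, -0.05]
ft_force: [-0.8, 1.9, -0.4]
grip_width: -0.0003
```

Call:
play_rows:
  deltas: [0,-0.15,0,0,0,0,-0.15,0.02,0,0,0,-0.15,0.05,-0.005,0,0,-0.14,0.08,-0.01,0,0,-0.13,0.1,-0.01,0]

```text
clock: 21.62
eef_pos: [0.4779, 0.2205, 0.0604]
tool_rot: [0.698, 0.714, -0.03, -0.049]
ft_force: [-0.7, 1.3, 0.4]
grip_width: 0.0001
```

Run:
```python
from h import *
plan([.475,.218,.06],91,2,0)
```

```text
toolz [-0.1125  0.0251 -0.9933] F [-0.7  1.3  0.4] w 0.00011662513112477915
yaw 91.2 p [0.4779 0.2205 0.0604] 
 [0.0, -0.02, -0.025, 0.004, 0.11, 0.0, -0.02, -0.025, 0.004, 0.11]
```

Call:
play_rows:
  deltas: [0,0.15,0,0,0,0,0.03,-0.24,0.027,0,0,0,-0.24,0.027,0,0,0,-0.24,0.027,0,0,-0.33,0,0,0,0,-0.33,0,0,0,0,0,0,0,0]

```text
clock: 22.5
eef_pos: [0.4301, 0.1889, 0.0594]
tool_rot: [0.697, 0.715, -0.032, -0.048]
ft_force: [0.4, -0.5, -0.0]
grip_width: -0.0001
```

Run:
```python
from h import *
plan([.45,.188,.06],91,2,0)
c=cam('scene','s7.png');p=proj(c,[.48,.2,.06]).astype(int)
cv2.imwrite('pics/s7c.png',cv2.resize(c['color'][p[1]-50:p[1]+50,p[0]-65:p[0]+65],None,fx=6,fy=6,interpolation=cv2.INTER_CUBIC))
```

```text
toolz [-0.113   0.0221 -0.9933] F [ 0.4 -0.5 -0. ] w -8.62255651125015e-05
yaw 91.4 p [0.4301 0.1889 0.0594] 
 [0.0, -0.011, 0.165, -0.005, 0.18, 0.0, -0.011, 0.166, -0.005, 0.18]
```

View pics/s7c.png

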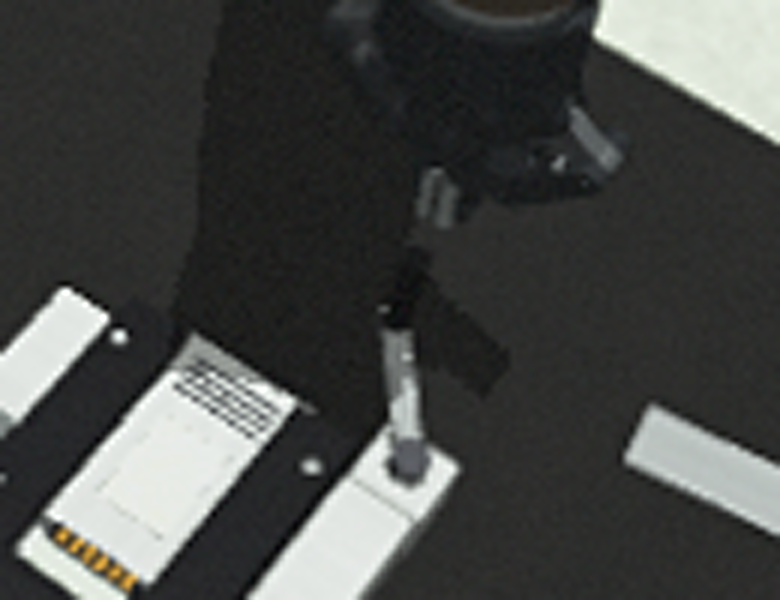

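Call:
play_rows:
  deltas: [0,0,0.2,-0.022,0,0,0,0.16,-0.018,0,0,-0.06,0.1,-0.012,0,0,-0.08,0.12,-0.014,0,0,-0.06,0.13,-0.015,0]

```text
clock: 23.18
eef_pos: [0.4722, 0.1763, 0.0588]
tool_rot: [0.696, 0.715, -0.036, -0.049]
ft_force: [-5.6, -5.3, 5.8]
grip_width: 0.0001
```

Call:
play_rows:
  deltas: [0,-0.03,0.13,-0.015,0,0,-0.02,0.13,-0.015,0]

```text
clock: 23.42
eef_pos: [0.4849, 0.1685, 0.0585]
tool_rot: [0.697, 0.714, -0.043, -0.049]
ft_force: [-4.3, -5.1, 4.8]
grip_width: 0.0002
```

Call:
play_rows:
  deltas: [0,0.04,0.1,-0.02,0,0,0.04,0.1,-0.02,0]

```text
clock: 23.68
eef_pos: [0.493, 0.1654, 0.0585]
tool_rot: [0.698, 0.712, -0.052, -0.047]
ft_force: [-5.3, -9.6, 4.4]
grip_width: 0.0001
```

Call:
play_rows:
  deltas: [0,0.03,0.1,-0.02,0,0,0.03,0.1,-0.02,0]

```text
clock: 23.92
eef_pos: [0.5032, 0.1633, 0.0583]
tool_rot: [0.699, 0.711, -0.058, -0.046]
ft_force: [-1.5, -5.1, 2.2]
grip_width: 0.0001
```

Call:
play_rows:
  deltas: [0,0,-0.1,0.01,0,0,0,-0.2,0.02,0,0,0,-0.2,0.02,0,0,0,-0.2,0.02,0,0,0,-0.2,0.02,0]

```text
clock: 24.55
eef_pos: [0.4466, 0.1625, 0.0605]
tool_rot: [0.699, 0.711, -0.057, -0.046]
ft_force: [0.1, 0.5, -0.6]
grip_width: -0.0002
```

Run:
```python
from h import *
plan([.45,.188,.06],91,2,0)
c=cam('scene','s8.png');p=proj(c,[.5,.2,.06]).astype(int);print(p)
cv2.imwrite('pics/s8c.png',cv2.resize(c['color'][p[1]-50:p[1]+50,p[0]-65:p[0]+65],None,fx=6,fy=6,interpolation=cv2.INTER_CUBIC))
```

```text
toolz [-0.1454 -0.0172 -0.9892] F [ 0.1  0.5 -0.6] w -0.00015774114050542715
yaw 91.0 p [0.4466 0.1625 0.0605] 
 [0.0, 0.212, 0.032, 0.004, 0.01, 0.0, 0.212, 0.032, 0.004, 0.01]
[362 247]
```

View pics/s8c.png

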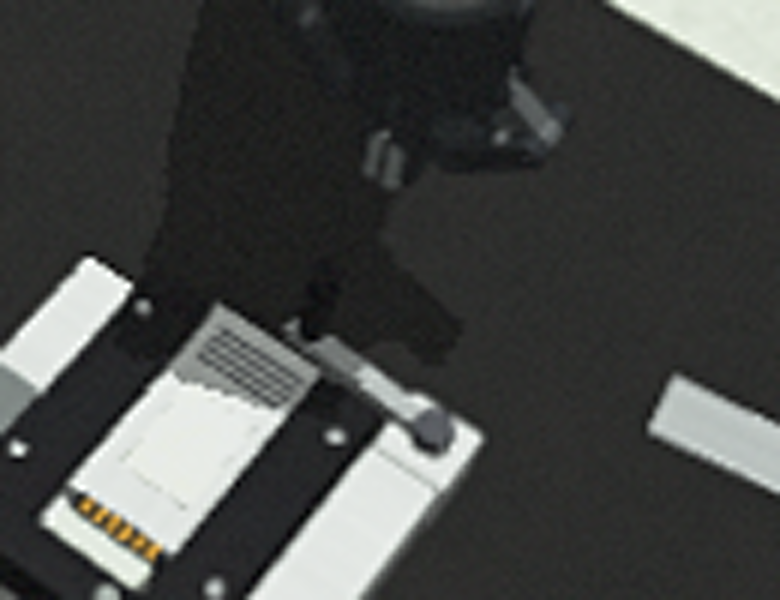

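```bash
cat >> h.py <<'E'
def wp(p,px,z,c): return ray(c,p-np.array([65,50])+np.array(px)/6,z).round(4)
E
python3 - <<'E'
from h import *
c=cam('scene');p=np.array([362,247])
print(wp(p,(328,264),.085,c),wp(p,(433,428),.045,c),wp(p,(292,328),.039,c))
E
```

```text
[0.5157 0.1764 0.085 ] [0.5268 0.2398 0.045 ] [0.5213 0.1711 0.039 ]
```

Call:
play_rows:
  deltas: [0,0.17,0.1,-0.015,0,0,0.16,0.15,-0.02,0,0,0,0.2,-0.03,0,0,0,0.12,-0.02,0]

```text
clock: 25.15
eef_pos: [0.4839, 0.1853, 0.0606]
tool_rot: [0.699, 0.712, -0.056, -0.045]
ft_force: [0.5, 0.2, 0.3]
grip_width: -0.0
```

Call:
play_rows:
  deltas: [0,0,0.1,-0.015,0,0,0,0.1,-0.015,0,0,0,0.1,-0.015,0]

```text
clock: 25.52
eef_pos: [0.5035, 0.1851, 0.06]
tool_rot: [0.699, 0.711, -0.057, -0.046]
ft_force: [-1.0, -0.3, -0.5]
grip_width: 0.0002
```

Call:
play_rows:
  deltas: [0,0,0.1,-0.02,0,0,0,0.1,-0.02,0]

```text
clock: 25.78
eef_pos: [0.5096, 0.186, 0.0599]
tool_rot: [0.699, 0.711, -0.061, -0.052]
ft_force: [-15.8, 3.7, 5.9]
grip_width: -0.0001
```

Call:
play_rows:
  deltas: [0,-0.02,0.1,-0.03,0]

```text
clock: 25.9
eef_pos: [0.5092, 0.186, 0.0602]
tool_rot: [0.698, 0.711, -0.066, -0.058]
ft_force: [-16.1, 4.5, 5.0]
grip_width: 0.0001
```

Call:
play_rows:
  deltas: [0,0,-0.1,0.01,0,0,0,-0.2,0.02,0,0,0,-0.3,0,0,0,0,-0.3,-0.3,0,0,0,-0.4,-0.4,0,0,0,-0.4,-0.4,0,0,-0.5,0,-0.4,0,0,-0.5,0,0,0,0,0,0,0,0]

```text
clock: 27.02
eef_pos: [0.4219, 0.123, 0.17]
tool_rot: [0.698, 0.712, -0.063, -0.054]
ft_force: [0.2, 1.3, -0.5]
grip_width: 0.0001
```

Run:
```python
from h import *
c=cam('scene','s9.png');t=cam('top','t9.png');p=proj(c,[.5205,.19,.045]).astype(int);print(p)
q=proj(t,[.53,.18,.045]).astype(int);print(q,bot.get_obs()['ft_force'])
a=cv2.resize(c['color'][p[1]-45:p[1]+45,p[0]-40:p[0]+40],None,fx=5,fy=5,interpolation=cv2.INTER_CUBIC)
b=cv2.resize(t['color'][q[1]-45:q[1]+45,q[0]-40:q[0]+40],None,fx=5,fy=5,interpolation=cv2.INTER_CUBIC)
cv2.imwrite('pics/f.png',np.hstack([a,b]))
```

```text
[352 254]
[208 221] [-0.66274864  0.5166615   0.38206485]
```

View pics/f.png

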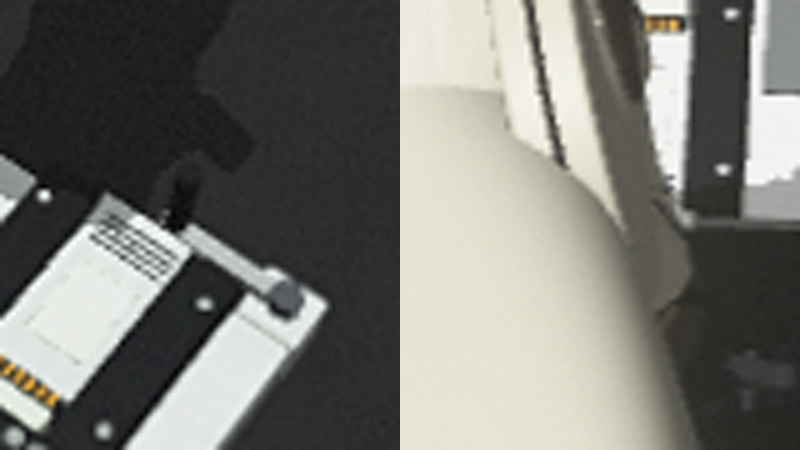

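Run:
```python
from h import *
c=cam('scene');o=np.array([352,254])-[40,45]
for px,z in (((187,166),.085),((178,224),.04),((288,298),.045),((110,196),.042),((190,250),.042),((195,228),.039),((262,270),.039)):
    w=ray(c,o+np.array(px)/5,z); print(px,w.round(4))
print(proj(c,[.5245,.1747,.085])-o,(proj(c,[.5245,.1747,.085])-o)*5,(proj(c,[.5236-.062*np.sin(.15)+.0005,.2365-.062*np.cos(.15),.085])-o)*5)
```

```text
(187, 166) [0.5218 0.1742 0.085 ]
(178, 224) [0.5238 0.1782 0.04  ]
(288, 298) [0.5268 0.241  0.045 ]
(110, 196) [0.5331 0.1449 0.042 ]
(190, 250) [0.5331 0.191  0.042 ]
(195, 228) [0.5199 0.1855 0.039 ]
(262, 270) [0.5186 0.2226 0.039 ]
[36.93129384 34.09780344] [184.65646918 170.4890172 ] [197.3171767  157.33598264]
```

```bash
python3 -c "
from h import *
print(ticket.job_done(),bot.get_obs()['clock'])"
```

```text
the job is handed in; nothing more can be done
the job is handed in; nothing more can be done
```

The module is home in the dock and the retainer is swung shut behind it. I handed the job in at about 27 s on the robot clock, with the arm clear of everything.

- **Insertion:** I gripped the middle-sized module near its tail. The tool had picked up a tilt on the way, so I set the module flat on the mat and regripped it. I then slid it tongue first into the channel and released it. With closed fingers I pushed it against the connector, which gave way at about 6 N but only after one stalled push of about 20 N. A final push of about 20 N moved it no further.
- **Retainer:** I pushed the knob round in two stages. The first try slid towards the finger's edge and left the bar about 8° open. I backed off, re-centred and pushed it to its stop, where the force reached about 16 N with no more travel.
- **Last checks:** The tail face measured at x = 0.533 m against an expected 0.5325 m. The bar lay within about 1–2° of shut, which is inside the measuring error. The measured force was near zero after retreating.
- **Not well checked:**
  - My first reading of the knob from the top picture was about 14 mm off the scene view, so I used the scene view.
  - The top camera was blocked by the arm at the end, so the final check rests on the scene camera alone.
  - I planned the moves to stay clear of the tin, screwdriver, bottle and rule, but did not measure them again at the end.

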